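Plug the spare relay into the filling machine's relay base

ROBOT

A 6-joint arm with a two-finger parallel gripper is mounted at the origin on the work surface. World frame = base frame: x ahead of the robot, y to its left, z up, the work surface at z = 0. Lengths are in m, angles in rad, forces in N, time in s.
With the tool pointing down it reaches from about 0.325 to 0.9 m from the base axis. Payload 6.1 kg.
Tool frame: the origin (TCP) lies midway between the tips of the shut fingers; the grasp point (between the pads) lies 19 mm behind it; z points along the fingers, y is the line along which they close (so a half turn about z gives the same grasp; the last joint's range is limited). The gripper opens to 87 mm and grips with 3 to 60 N. Pads are 19 mm wide; open, the fingers measure 117 mm over their backs; the gripper's body (75 mm by 190 mm) begins 51 mm behind the grasp point.
Start: joints at [-0.126, 0.22, 1.526, -0, 1.395, -0.126], TCP at [0.625, -0, 0.223] pointing down, gripper open.
Joint ranges: [-2.98, 2.98], [-0.91, 2.08], [0.09, 2.57], [-1.24, 4.39], [0.2, 2.65], [-2.68, 2.68]. Speed limits (rad/s): [2.57, 2.57, 3.01, 3.14, 3.14, 3.14].

INTERFACE

Orientations are given as a unit quaternion [x, y, z, w].
In Python, from rig import sensors, viewer, job_done gives the robot as it stands.
- The arm moves only by the shell command python3 -m crank 'ROWS'. ROWS is JSON, a list of rows, each a list of 7 numbers: the turn, a rotation vector about the world's x, y, z in degrees, then the shift along the world's x, y, z in m, then the opening, from 0 (shut) to 1 (fully open). A call has 1 to 20 rows; each row shifts and turns the commanded pose from where the row before left it; what a row does not reach is not made up. A row lasts 1/8 s, in which the tool goes at most 62.5 mm and 10.7 degrees, less where a joint would pass 70% of its speed; a pose out of reach is approached as far as the arm can. A call with a gripper value outside its range is refused whole. The fingers move at their own pace and stop on an object; the grip force is fixed at half the most. Time passes only in rows, so rows that do not move let the fingers close. It gives the time, the measured TCP pose, the force, the opening and the grip force at its end, in the units of the state.
- sensors.sense(): the state, without advancing time (a new reading comes with each control period).
- viewer.read_camera(name): name is "scene" or "side" or "wrist"; returns the picture (480x640x3 uint8, blue, green, red); there is no depth.
- viewer.camera_model(name): a dict with "camera_matrix" (3x3 intrinsics, pixels), "rvec" (rotation vector, rad) and "tvec" (3), from world to camera coordinates, as OpenCV has them; the wrist camera has in their place "hand_eye" (4x4, takes a point from camera to tool coordinates, whose origin is the TCP and whose axes are the flange's). Camera axes: x right, y down, z forward; pixel columns grow to the right and rows downward; lengths in m; the calibration is good to about 2 mm. A picture is of the moment at which its call begins: read the wrist's pose just before it. camera_model takes no time and is no camera call.
- job_done(): hands the job in; it is judged then, once.
The state is a dict: "t": time; "joints": joint angles; "joint_vel": joint speeds; "tau": joint torques, N m; "eef_pos": TCP position; "orientation": TCP orientation; "contact_force": force on the tool from outside, world axes, zero at the start; "torque": the same for the moment, N m; "opening": finger opening in m; "grip_force": force on a finger pad.
Only numpy, scipy, OpenCV 4.12 (cv2) and the standard library are available. Lean on these libraries where they do the work, as an engineer would, in place of code of your own. Each camera call takes 0.05 s, during which the arm holds its last target. There are 200 camera calls.

TASK

Take the yellow spare relay out of the green rack and stand it upright on the black rubber mat, letting go of it so that you can take it again by its other pair of sides. Then plug it into the empty middle socket of the white relay base, between the two black timers, push it fully home against the resistance of the contacts until its body sits on the base, and let go. Leave the two spice jars and the screwdriver where they are.

Things in the scene. Friction and masses are not known exactly. Their poses are not given: they have to be found in the camera images.
- relay: Loose relay, 0.1-0.2 kg: yellow body 34 (its x) x 44 (y) x 50 high, white top, on a brass block foot 22 (x) x 32 (y) x 16 high; 66 high in all. Origin: centre of the foot's underside, z up; body from z = 16 to 66. Starts upright in the rack, axes within 0.1 rad of the rack's. Fits the socket either way round (a half turn makes no difference), not a quarter turn off.
- rack: Fixed green spares rack: floor 64 (x) x 70 (y) x 6 thick, on which the relay's foot stands, between two cheeks 10 thick along y, up to z = 72, inner faces at x = +-22: only 5 beside the relay's x faces, no room for fingers. Its y ends are open: grip the relay across its 44 width (its y faces) and lift straight up. Origin: centre of the underside, on the table.
- mat: Fixed black rubber mat 130 x 130 x 4 thick. Origin: centre of its underside, on the table (its top is at z = 4).
- base: Fixed white relay base 74 (x) x 170 (y) x 30 high; empty socket in the middle of its top, and black timers 36 (x) x 44 (y) x 60 high fixed at y = +-50: tops at z = 90, 10 above a seated relay and only 6 beside it, no room for fingers. Towards +-x the relay is free: hold it across its 34 width (its x faces). Origin: centre of the underside, on the table.
- socket (a point): Centre of the socket mouth, on top of the base, 30 above the table; axes as the base's. Hole 25 (x) x 35 (y), 3 chamfer: relay x goes along base x. Copper contacts stop the foot 10 deep; a push of about 7-8 N drives them down and they stay (no spring back). Fully home: yellow body on the base, a hard stop, foot 16 deep, relay origin 16 below this point. Its own weight will not do it.
- jar_white: Loose white spice jar with black lid, 42 in diameter, 88 high, standing. Bystander. Origin: centre of its underside.
- jar_tan: Loose tan spice jar with black lid, 42 in diameter, 88 high, standing. Bystander. Origin: centre of its underside.
- screwdriver: Loose screwdriver about 180 long lying on the table along its x axis, beyond the work. Bystander. Origin: middle of its underside.
Mind the look-alikes: they are no part of the job. Of the things that look like the relay, the larger one is meant. Leave any pink look-alike of the mat alone.

How it is judged:
On the way:
1. the relay stands upright on the mat, let go (x of relay in the frame of mat between -0.065 and 0.065 m and y of relay in the frame of mat between -0.065 and 0.065 m and z of relay in the frame of mat below 0.01 m and angle between relay's own z axis and vertical below 0.1 rad and contact force between the fingers and relay below 0.05 N and linear speed of relay below 0.02 m/s), for 0.2 s.
At the end, for the whole second after the job is handed in: The relay is plugged upright in the middle socket: within 3 mm of its centre along each side, squared to the base within 0.08 rad, tilted under 0.06 rad, its foot at least 14 mm deep (fully home is 16), at rest and released (x of relay in the frame of socket between -0.003 and 0.003 m and y of relay in the frame of socket between -0.003 and 0.003 m and z of relay in the frame of socket below -0.014 m and angle between the x axis of relay and the x axis of base, either way round below 0.08 rad and angle between relay's own z axis and vertical below 0.06 rad and linear speed of relay below 0.01 m/s and contact force between the fingers and relay below 0.05 N); the robot touches nothing.
It fails at once if the white spice jar is pushed more than 30 mm (distance of jar_white from where it was at the start of the episode above 0.03 m).
It fails at once if the tan spice jar is pushed more than 30 mm (distance of jar_tan from where it was at the start of the episode above 0.03 m).
It fails at once if the screwdriver is pushed more than 30 mm (distance of screwdriver from where it was at the start of the episode above 0.03 m).
It fails at once if the white spice jar is tipped (angle between jar_white's own z axis and vertical above 0.5 rad).
It fails at once if the tan spice jar is tipped (angle between jar_tan's own z axis and vertical above 0.5 rad).
It also fails if it takes over 64 s, if anything falls off the work surface, if the arm or the gripper's body presses on something with over 40 N, if the wrist force passes 120 N, or if a joint passes its speed limit or range.

## Working session

There is one attempt and no reset: what is moved stays moved. The work goes in short steps, Python scripts to look and compute and a shell command to move; the robot and the scene stay as the last step left them, time stands still between calls to the robot, and variables do not carry over. Pictures are saved under pics/ and viewed, at most 10 in all, crops included, and the job is handed in when it is done.

```bash
mkdir -p pics
python3 - <<'E'
from rig import sensors, viewer
import cv2, numpy as np
print(sensors.sense())
for n in ("scene","side"):
    cv2.imwrite(f"pics/{n}0.png",viewer.read_camera(n)); m=viewer.camera_model(n)
    R=cv2.Rodrigues(np.array(m["rvec"],float))[0]; print(n,m["camera_matrix"],(-R.T@np.array(m["tvec"]).ravel()).round(3))
print(viewer.camera_model("wrist"))
E
```

```text
{'t': 0.0, 'joints': array([-1.26103756e-01,  2.21221151e-01,  1.52763562e+00,  8.71935473e-06,
        1.39468426e+00, -1.26141036e-01]), 'joint_vel': array([-1.03857989e-03,  1.86016738e-04, -5.23569344e-04,  2.99378351e-05,
       -7.94964258e-04,  2.61794381e-04]), 'tau': array([-1.67445501e-05, -4.94609964e+01, -3.87383544e+01,  6.99962187e-02,
        5.70271199e-02, -1.42064664e-04]), 'eef_pos': array([6.24372797e-01, 7.63050182e-05, 2.21427364e-01]), 'orientation': array([ 7.07093808e-01,  7.07119083e-01, -5.93342986e-04, -7.72664109e-04]), 'contact_force': array([-0.32348662, -0.37203494, -0.70111655]), 'torque': array([-0.0155285 ,  0.02405631,  0.02390557]), 'grip_force': 0.0, 'opening': 0.08690860706754176}
scene [[464.66210499   0.         320.48558093]
 [  0.         464.66210499 241.64259444]
 [  0.           0.           1.        ]] [ 1.06  -0.237  0.583]
side [[567.30815819   0.         317.79386949]
 [  0.         567.30815819 240.55729864]
 [  0.           0.           1.        ]] [ 0.237 -0.794  0.778]
{'camera_matrix': array([[359.54258437,   0.        , 315.90678164],
       [  0.        , 359.54258437, 245.54985755],
       [  0.        ,   0.        ,   1.        ]]), 'hand_eye': array([[-6.02778126e-04, -9.61945452e-01, -2.73240889e-01,
         7.49845958e-02],
       [ 9.99999677e-01, -7.25166332e-04,  3.46919249e-04,
        -1.46605157e-04],
       [-5.31862487e-04, -2.73240592e-01,  9.61945579e-01,
        -1.63691827e-01],
       [ 0.00000000e+00,  0.00000000e+00,  0.00000000e+00,
         1.00000000e+00]])}
```

View pics/scene0.png

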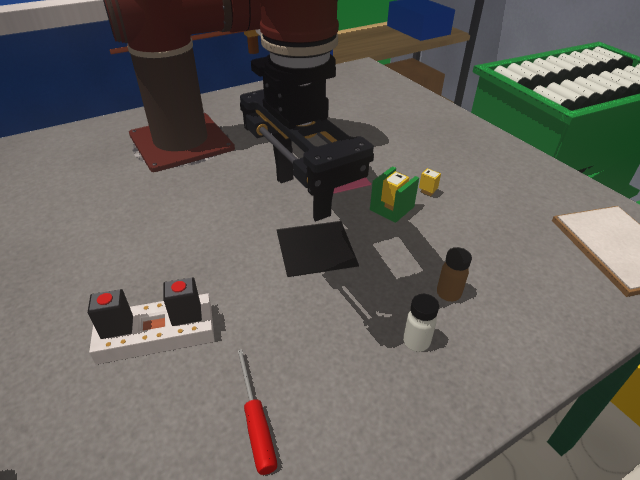

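View pics/side0.png

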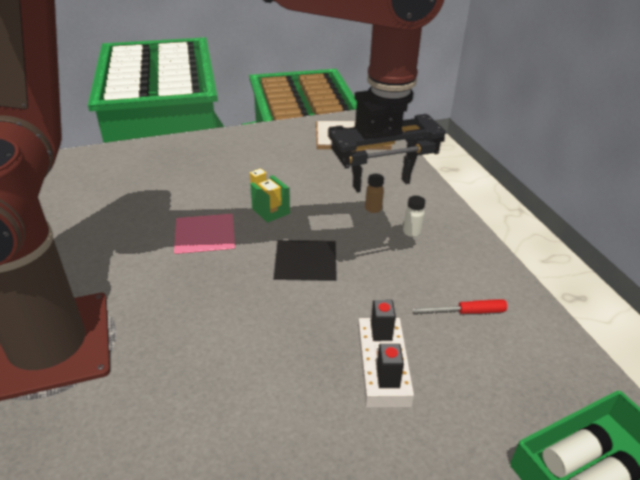

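The scene view shows these candidates:
- **Relay:** the yellow block in the green rack at (396,188), or the smaller yellow block outside it at (430,181). I choose the one in the rack.
- **Mat:** black at (317,248), and the pink look-alike at (350,185).
- **Base:** white, at (152,328), with its orange socket at (153,323).
- **Bystanders:** jars at (420,325) and (454,275), screwdriver at (258,420).

The side view has the rack at (268,195), the mat at (306,260) and the base at (385,360).

```bash
cat > h.py <<'E'
from rig import sensors, viewer
import cv2, numpy as np
from scipy.spatial.transform import Rotation as Ro
def cam(n):
    m=viewer.camera_model(n); K=np.array(m["camera_matrix"])
    if n=="wrist":
        s=sensors.sense(); T=np.eye(4); T[:3,:3]=Ro.from_quat(s["orientation"]).as_matrix(); T[:3,3]=s["eef_pos"]
        T=T@np.array(m["hand_eye"]); return K,T[:3,:3],T[:3,3]
    R=cv2.Rodrigues(np.array(m["rvec"],float))[0]
    return K,R.T,-R.T@np.array(m["tvec"],float).ravel()
def plane(c,px,z):
    K,R,o=c; px=np.atleast_2d(np.array(px,float))
    d=(np.c_[px,np.ones(len(px))]@np.linalg.inv(K).T)@R.T
    return o+d*((z-o[2])/d[:,2])[:,None]
def proj(c,P):
    K,R,o=c; q=(np.atleast_2d(P)-o)@R@K.T; return q[:,:2]/q[:,2:]
def big(mask,near=None):
    cs=cv2.findContours(mask.astype(np.uint8),cv2.RETR_EXTERNAL,cv2.CHAIN_APPROX_NONE)[0]
    if near is not None: cs=[c for c in cs if cv2.pointPolygonTest(c,near,True)>-12] 
    return max(cs,key=cv2.contourArea)[:,0,:]
E
python3 - <<'E'
from h import *
c=cam("scene"); im=cv2.imread("pics/scene0.png")
r=lambda n,px,z:print(n,plane(c,px,z).round(3).tolist())
r("mat",[(278,227),(347,223),(358,267),(288,275)],.004)
r("relaytop",[(397,176)],.072)
r("base",[(211,296),(214,319),(92,349),(153,323)],.03)
r("timers",[(105,299),(179,286)],.09)
r("jars",[(420,347),(452,298)],0.0); r("drv",[(240,350),(265,472)],0.01); r("small",[(429,190)],0)
cv2.imwrite("pics/c1.png",cv2.resize(im[150:240,340:460],None,fx=6,fy=6))
E
```

```text
mat [[0.42, 0.056, 0.004], [0.478, 0.179, 0.004], [0.591, 0.127, 0.004], [0.546, 0.011, 0.004]]
relaytop [[0.473, 0.297, 0.072]]
base [[0.548, -0.127, 0.03], [0.595, -0.14, 0.03], [0.558, -0.308, 0.03], [0.556, -0.221, 0.03]]
timers [[0.534, -0.268, 0.09], [0.562, -0.172, 0.09]]
jars [[0.778, 0.113, 0.0], [0.729, 0.224, 0.0]]
drv [[0.652, -0.125, 0.01], [0.828, -0.169, 0.01]]
small [[0.469, 0.399, 0.0]]
```

View pics/c1.png

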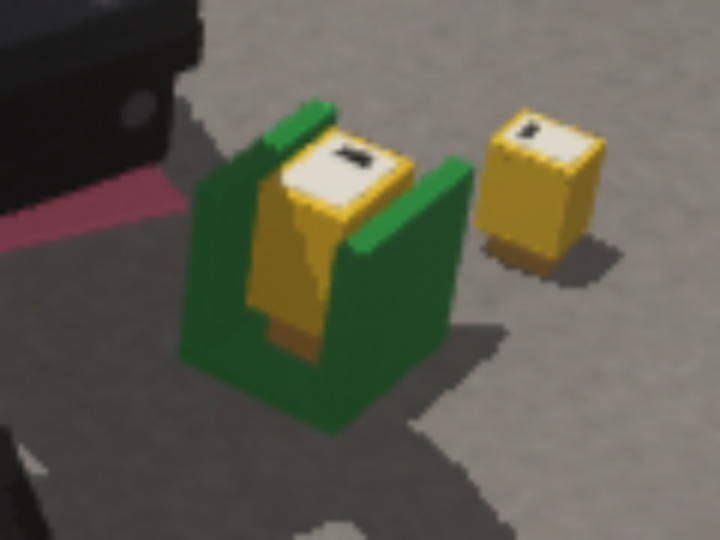

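The crop confirms it. The larger relay stands between the green cheeks, white top at crop (347,170), and the small look-alike stands outside the rack to the right. I move over it for a wrist view.

```bash
python3 -m crank '[[0,0,0,-0.019,0.037,0.004,1],[0,0,0,-0.019,0.037,0.004,1],[0,0,0,-0.019,0.037,0.004,1],[0,0,0,-0.019,0.037,0.004,1],[0,0,0,-0.019,0.037,0.004,1],[0,0,0,-0.019,0.037,0.004,1],[0,0,0,-0.019,0.037,0.004,1],[0,0,0,-0.019,0.037,0.004,1],[0,0,0,0,0,0,1],[0,0,0,0,0,0,1]]'
python3 - <<'E'
from h import *
cv2.imwrite("pics/w1.png",viewer.read_camera("wrist"))
c=cam("wrist"); print(c[2])
cs=cam("scene"); im=cv2.imread("pics/scene0.png")
p=plane(cs,[(398.5,191),(417.5,177.5)],.072); print(p, np.degrees(np.arctan2(*(p[1]-p[0])[1::-1])))
print(proj(c,[[.473,.297,.072]]))
E
```

```text
t: 1.35
eef_pos: [0.4729, 0.2957, 0.2541]
orientation: [0.707, 0.707, -0.0, 0.0]
contact_force: [0.3, -0.2, -0.3]
opening: 0.0871
grip_force: 0.0
[0.47311185 0.37038276 0.41772383]
[[0.5153761  0.26774146 0.072     ]
 [0.49777961 0.32900301 0.072     ]] 106.02594054941363
[[315.85631896 220.94730904]]
```

View pics/w1.png

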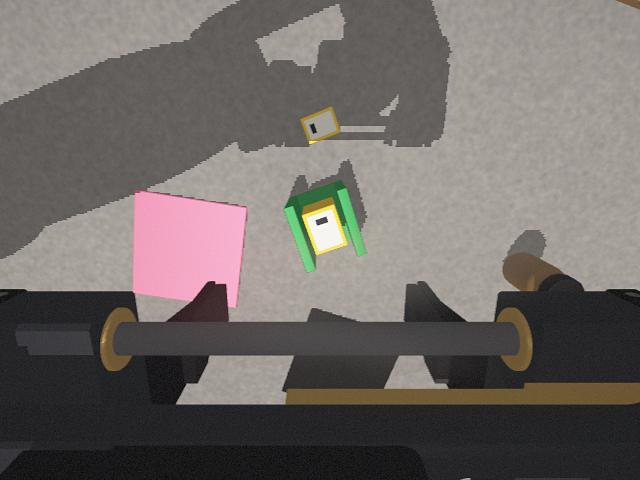

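Wrist view: the relay's white top is at (325,230) between the cheeks at (300,240) and (353,222). The small look-alike is at (320,125), the pink mat at (190,248), the tan jar at (540,275), and the black mat shows at (345,350).

```bash
cat >> h.py <<'E'
def rect(c,cnt,z):
    "min-area rectangle of a contour cast on height z: centre, sizes, angle (deg) of its long side"
    p=plane(c,cv2.convexHull(cnt.astype(np.int32))[:,0,:],z)[:,:2].astype(np.float32)
    (x,y),(w,h),a=cv2.minAreaRect(p*1000)
    if w<h: w,h,a=h,w,a+90
    return np.round([x,y,w,h,(a+90)%180-90],1)
E
python3 - <<'E'
from h import *
c=cam("wrist"); im=cv2.imread("pics/w1.png"); b,g,r=[im[...,i].astype(int) for i in range(3)]
w=(b>170)&(r>200)&(g>200); w[:190]=0;w[265:]=0;w[:,:290]=0;w[:,360:]=0
print("white",rect(c,big(w),.072))
t=((r>120)&(r-b>60)&(g-b>50))|w; t[:190]=0;t[265:]=0;t[:,:290]=0;t[:,360:]=0
print("yellow all",rect(c,big(t),.072))
gr=(g-r>40)&(g-b>40)
L=gr.copy();L[:,320:]=0
gb=(g>140)&gr
for s in (slice(0,325),slice(335,640)):
    k=np.zeros_like(gb);k[:,s]=gb[:,s]; print("cheek",rect(c,big(k),.072))
E
```

```text
white [481.7 287.9  36.2  26.5 -70.5]
yellow all [480.5 291.5  50.9  34.2 -70.7]
cheek [456.8 278.1  69.5   9.8 -71.4]
cheek [505.7 294.4  69.5  14.9 -71.5]
```

```bash
python3 -m crank '[[0,0,-10,0.001,-0.001,0,1],[0,0,-10,0.001,-0.001,0,1],[0,0,-10,0.001,-0.001,-0.02,1],[0,0,-10,0.001,-0.001,-0.02,1],[0,0,-10,0.001,-0.001,-0.02,1],[0,0,-10,0.002,-0.001,-0.02,1],[0,0,-10.5,0.002,-0.002,-0.02,1],[0,0,0,0,0,0,1],[0,0,0,0,0,0,1],[0,0,0,0,0,0,1]]'
python3 - <<'E'
from h import *
im=viewer.read_camera("wrist");cv2.imwrite("pics/w2.png",im)
c=cam("wrist"); b,g,r=[im[...,i].astype(int) for i in range(3)]
t=sensors.sense(); print(t["joints"],t["eef_pos"],Ro.from_quat(t["orientation"]).as_matrix()[:,1])
u,v=proj(c,[[.4817,.2879,.072]])[0]; print(u,v)
w=(b>150)&(r>180)&(g>180); m=np.zeros_like(w); m[int(v)-60:int(v)+60,int(u)-60:int(u)+60]=1
print("white",rect(c,big(w&m),.072))
E
```

```text
t: 2.65
eef_pos: [0.4828, 0.2881, 0.1558]
orientation: [0.985, 0.17, 0.001, -0.0]
contact_force: [-0.2, -0.6, 0.0]
opening: 0.087
grip_force: 0.0
[3.97972328e-01 1.27036692e-01 1.76176868e+00 2.10173096e-05
 1.25094570e+00 1.62705444e+00] [0.48266717 0.28818662 0.15569645] [ 3.35096584e-01 -9.42183774e-01 -1.23481023e-04]
316.1058839523087 253.27568762258034
white [477.9 287.7  37.   19.7 -70.5]
```

```bash
python3 -m crank '[[0,0,0,-0.001,0,-0.025,1],[0,0,0,0,0,-0.025,1],[0,0,0,0,0,-0.025,1],[0,0,0,0,0,-0.024,1],[0,0,0,0,0,-0.024,1],[0,0,0,0,0,0,1],[0,0,0,0,0,0,1],[0,0,0,0,0,0,0.4],[0,0,0,0,0,0,0.4],[0,0,0,0,0,0,0.4],[0,0,0,0,0,0,0.4],[0,0,0,0,0,0,0.4],[0,0,0,0,0,0,0.4]]'
```

```text
t: 4.32
eef_pos: [0.481, 0.288, 0.0315]
orientation: [0.986, 0.169, -0.0, 0.0]
contact_force: [-0.3, 0.3, -0.0]
opening: 0.0438
grip_force: 30.0
```

```bash
python3 -m crank '[[0,0,0,0,0,0.01,0.4],[0,0,0,0,0,0.02,0.4],[0,0,0,0,0,0.03,0.4],[0,0,0,0,0,0.03,0.4],[0,0,0,0,0,0.02,0.4],[0,0,0,0.003,-0.02,0,0.4],[0,0,0,0.005,-0.035,0,0.4],[0,0,0,0.006,-0.04,0,0.4],[0,0,0,0.006,-0.04,0,0.4],[0,0,0,0.005,-0.035,0,0.4],[0,0,0,0.004,-0.025,-0.01,0.4],[0,0,0,0,0,-0.03,0.4],[0,0,0,0,0,-0.03,0.4],[0,0,0,0,0,-0.02,0.4],[0,0,0,0,0,0,0.4],[0,0,0,0,0,0,0.4],[0,0,0,0,0,0,0.4]]'
python3 - <<'E'
from h import *
im=viewer.read_camera("scene");cv2.imwrite("pics/s2.png",im)
E
```

```text
t: 6.45
eef_pos: [0.511, 0.0928, 0.0529]
orientation: [0.986, 0.169, 0.001, 0.0]
contact_force: [0.5, -0.7, -1.5]
opening: 0.0436
grip_force: 30.0
```

View pics/s2.png

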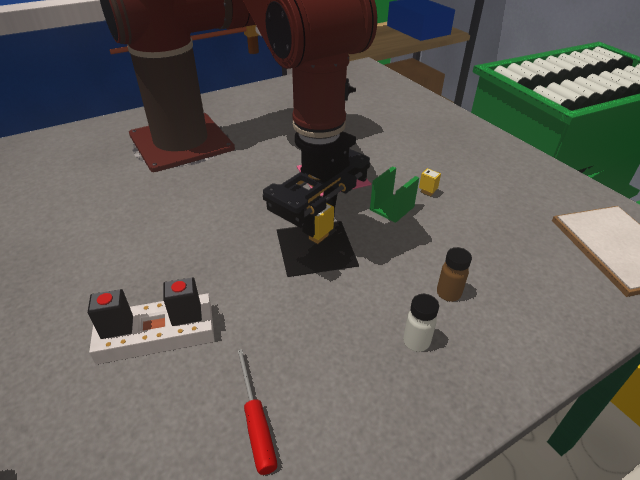

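The gripper holds the relay over the middle of the black mat, at (320,228), and the rack is empty. I lower it, release, and back off upward.

```bash
python3 -m crank '[[0,0,0,0,0,-0.01,0.4],[0,0,0,0,0,-0.006,0.4],[0,0,0,0,0,-0.004,0.4],[0,0,0,0,0,-0.0025,0.4],[0,0,0,0,0,0,0.4],[0,0,0,0,0,0,0.4]]'
python3 -m crank '[[0,0,0,0,0,0,1],[0,0,0,0,0,0,1],[0,0,0,0,0,0,1],[0,0,0,0,0,0,1],[0,0,0,0,0,0,1],[0,0,0,0,0,0.03,1],[0,0,0,0,0,0.05,1],[0,0,0,-0.02,-0.01,0.05,1],[0,0,0,-0.02,-0.01,0.05,1],[0,0,0,-0.02,-0.01,0.02,1],[0,0,0,0,0,0,1],[0,0,0,0,0,0,1]]'
python3 - <<'E'
from h import *
im=viewer.read_camera("wrist");cv2.imwrite("pics/w3.png",im)
c=cam("wrist"); print(proj(c,[[.511,.093,.07],[.55,-.22,.03]]))
E
```

```text
t: 7.25
eef_pos: [0.51, 0.093, 0.0295]
orientation: [0.986, 0.169, -0.0, -0.0]
contact_force: [-3.1, 0.1, 4.9]
opening: 0.0438
grip_force: 30.0
t: 8.75
eef_pos: [0.4499, 0.0632, 0.228]
orientation: [0.986, 0.169, -0.0, -0.0]
contact_force: [-0.1, 0.8, 0.0]
opening: 0.087
grip_force: 0.0
[[307.39260081 151.75834406]
 [610.09551725 219.073061  ]]
```

View pics/w3.png

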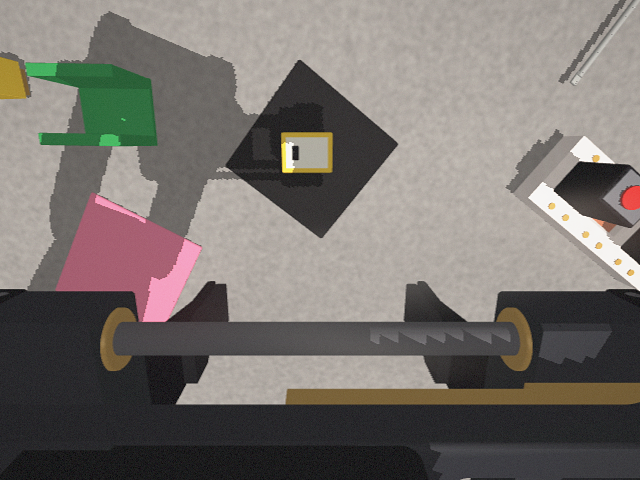

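The relay stands upright on the mat with its top at (307,152). Part of the base is visible at (590,210). I measure the relay, then hover over the base with an empty gripper for a clean socket measurement.

```bash
python3 - <<'E'
from h import *
c=cam("wrist"); im=cv2.imread("pics/w3.png").astype(int); b,g,r=im[...,0],im[...,1],im[...,2]
m=(r>100); k=np.zeros_like(m); k[125:180,270:345]=m[125:180,270:345]
print(rect(c,big(k),.070))
k=np.zeros_like(m); m=(b>120)&(r>130); k[125:180,270:345]=m[125:180,270:345]
print(rect(c,big(k),.070))
E
python3 -m crank '[[0,0,10,0.02,-0.03,0.02,1],[0,0,10,0.02,-0.05,0.01,1],[0,0,10,0.02,-0.05,0,1],[0,0,10,0.02,-0.05,0,1],[0,0,10,0.01,-0.05,0,1],[0,0,4.5,0.01,-0.05,0,1],[0,0,0,0,0,0,1],[0,0,0,0,0,0,1],[0,0,0,0,0,0,1]]'
python3 - <<'E'
from h import *
im=viewer.read_camera("wrist");cv2.imwrite("pics/w4.png",im)
print(sensors.sense()["joints"])
E
```

```text
[510.3  93.5  44.4  33.5 -70.5]
[510.   93.9  36.3  26.  -70.1]
t: 9.93
eef_pos: [0.55, -0.2156, 0.2583]
orientation: [0.798, 0.602, -0.0, -0.001]
contact_force: [-0.1, 0.1, 0.1]
opening: 0.087
grip_force: 0.0
[-5.07189995e-01  1.18103119e-01  1.57443037e+00  1.87293793e-04
  1.44979559e+00 -2.29326761e-01]
```

View pics/w4.png

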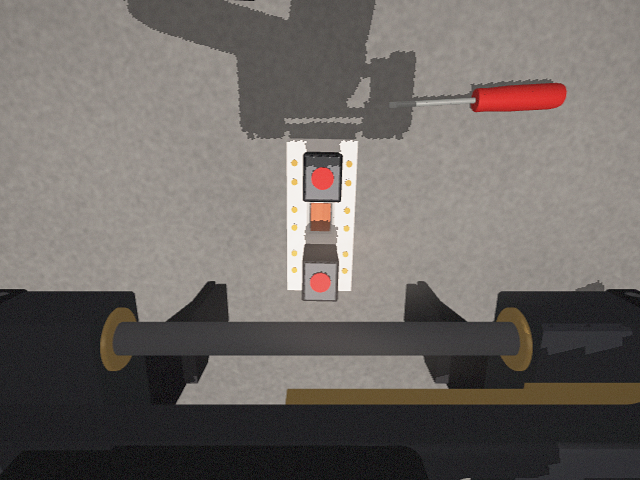

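The wrist view shows the base with timer buttons at (322,178) and (320,282), the copper socket at (320,217), and the screwdriver clear at (480,100).

Run:
```python
from h import *
c=cam("wrist"); im=cv2.imread("pics/w4.png").astype(int); b,g,r=im[...,0],im[...,1],im[...,2]
w=(b>200)&(g>200)&(r>200); w[300:]=0; w[:130]=0; w[:,:270]=0;w[:,380:]=0
pts=np.argwhere(w)[:,::-1].astype(np.int32)
print("base",rect(c,pts,.03))
red=(r>150)&(g<110)&(b<110); cc=[]
for s in (slice(150,200),slice(265,300)):
    k=np.zeros_like(red);k[s,290:350]=red[s,290:350]; p=plane(c,big(k),.09)[:,:2]
    (x,y),R=cv2.minEnclosingCircle((p*1000).astype(np.float32)); cc.append((x,y)); print("red",x,y,R)
cc=np.array(cc); d=cc[0]-cc[1]; print("mid",cc.mean(0),np.hypot(*d),np.degrees(np.arctan2(d[1],d[0])))
# edges of white: left / right side lines
L=[];Rr=[]
for v in range(150,285):
    q=np.flatnonzero(w[v]); L.append((q[0]-.5,v)); Rr.append((q[-1]+.5,v))
for q in (L,Rr):
    p=plane(c,q,.03)[:,:2]*1000; vx,vy,x,y=cv2.fitLine(p.astype(np.float32),cv2.DIST_HUBER,0,.01,.01).ravel(); print("edge",np.degrees(np.arctan2(vy,vx))%180,x,y)
o=(r-b>60)&(r>120)&(g<170); k=np.zeros_like(o);k[200:235,305:335]=o[200:235,305:335]; cn=big(k);print("cop",cv2.boundingRect(cn),rect(c,cn,.025))
s=sensors.sense();print(s["eef_pos"],np.degrees(np.arctan2(*Ro.from_quat(s["orientation"]).as_matrix()[1::-1,1])))
```

```text
base [ 553.2 -222.3  169.4   74.6   72.9]
red 567.4923706054688 -174.27264404296875 10.235572814941406
red 538.0524291992188 -271.22955322265625 10.185589790344238
mid [ 552.7723999  -222.75109863] 101.32794475208506 73.10964109211588
edge 72.76574 521.34326 -197.68341
edge 73.12833 597.0613 -205.35489
cop (311, 203, 20, 26) [ 554.  -219.8   28.5   21.4   74. ]
[ 0.55002741 -0.21564401  0.25864779] -15.92168308401522
```

```bash
python3 -m crank '[[0,0,5.4,-0.005,0.029,0,1],[0,0,10,-0.006,0.05,0,1],[0,0,10,-0.007,0.05,0,1],[0,0,10,-0.007,0.05,-0.02,1],[0,0,0,-0.007,0.05,-0.02,1],[0,0,0,-0.005,0.05,-0.02,1],[0,0,0,-0.0027,0.03,-0.02,1],[0,0,0,0,0,-0.03,1],[0,0,0,0,0,0,1],[0,0,0,0,0,0,1],[0,0,0,0,0,0,1]]'
python3 - <<'E'
from h import *
s=sensors.sense();print(s["eef_pos"],np.degrees(np.arctan2(*Ro.from_quat(s["orientation"]).as_matrix()[1::-1,1])))
im=viewer.read_camera("wrist");c=cam("wrist"); r=im[...,2]; u,v=proj(c,[[.5103,.0935,.07]])[0].astype(int); print(u,v)
k=np.zeros(r.shape,bool); k[v-45:v+45,u-45:u+45]=r[v-45:v+45,u-45:u+45]>100
print(rect(c,big(k),.070)); cv2.imwrite("pics/w5.png",im)
E
```

```text
t: 11.35
eef_pos: [0.5114, 0.0918, 0.1507]
orientation: [0.578, 0.816, 0.001, 0.001]
contact_force: [0.4, -0.0, -0.1]
opening: 0.0872
grip_force: 0.0
[0.51136041 0.09177955 0.15071725] 19.36721175894961
315 250
[515.7  99.2  52.1  48.5 -70.7]
```

```bash
python3 -m crank '[[0,0,0,-0.001,0.0015,-0.03,1],[0,0,0,0,0,-0.03,1],[0,0,0,0,0,-0.025,1],[0,0,0,0,0,-0.02,1],[0,0,0,0,0,-0.014,1],[0,0,0,0,0,0,1],[0,0,0,0,0,0,1],[0,0,0,0,0,0,0.25],[0,0,0,0,0,0,0.25],[0,0,0,0,0,0,0.25],[0,0,0,0,0,0,0.25],[0,0,0,0,0,0,0.25],[0,0,0,0,0,0,0.25],[0,0,0,0,0,0,0.25]]'
python3 - <<'E'
from h import *
s=sensors.sense();print(s["eef_pos"],np.degrees(np.arctan2(*Ro.from_quat(s["orientation"]).as_matrix()[1::-1,1])),s["contact_force"])
E
```

```text
t: 13.15
eef_pos: [0.5094, 0.0935, 0.0301]
orientation: [0.578, 0.816, 0.0, 0.0]
contact_force: [1.0, 0.1, -0.4]
opening: 0.0335
grip_force: 30.0
[0.50937786 0.09352907 0.03005111] 19.39968815069244 [ 1.03218456  0.1118007  -0.38701967]
```

```bash
python3 -m crank '[[0,0,0,0,0,0.015,0.25],[0,0,0,0,0,0.035,0.25],[0,0,0,0,0,0.04,0.25],[0,0,0,0,0,0.04,0.25],[0,0,-4,0.003,-0.02,0,0.25],[0,0,-5.4,0.006,-0.042,0,0.25],[0,0,-9,0.006,-0.048,0,0.25],[0,0,-9,0.007,-0.048,0,0.25],[0,0,-9,0.007,-0.048,0,0.25],[0,0,0,0.006,-0.048,0,0.25],[0,0,0,0.005,-0.04,0,0.25],[0,0,0,0.0036,-0.022,0,0.25],[0,0,0,0,0,0,0.25],[0,0,0,0,0,0,0.25],[0,0,0,0,0,0,0.25]]'
python3 - <<'E'
from h import *
s=sensors.sense();print(s["eef_pos"],np.degrees(np.arctan2(*Ro.from_quat(s["orientation"]).as_matrix()[1::-1,1])),s["contact_force"],s["torque"])
im=viewer.read_camera("wrist");cv2.imwrite("pics/w6.png",im)
E
```

```text
t: 15.02
eef_pos: [0.5529, -0.221, 0.16]
orientation: [0.803, 0.595, 0.0, -0.0]
contact_force: [-0.2, 0.3, -2.1]
opening: 0.0338
grip_force: 30.0
[ 0.5528999  -0.22102066  0.16003974] -16.90931395002959 [-0.2321873   0.25528539 -2.08514567] [-0.02300291  0.05070408  0.00065087]
```

View pics/w6.png

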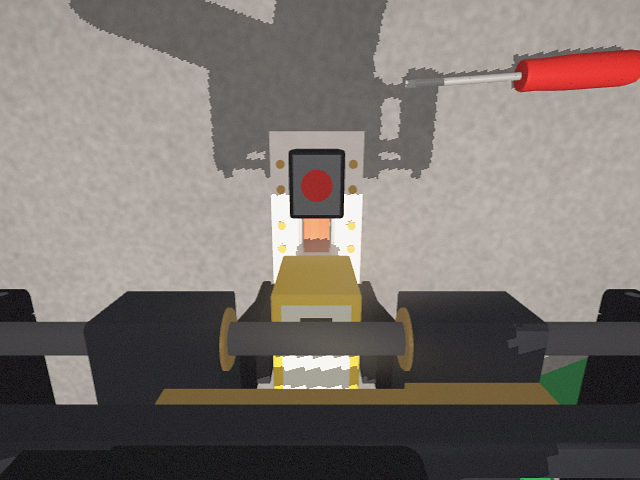

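The relay is held square over the base: top-far edge at row 303, body-bottom edge at row 257. The socket copper is at (316,232) and the timer button at (317,186). I check the alignment numerically.

Run:
```python
from h import *
c=cam("wrist"); s=sensors.sense(); R=Ro.from_quat(s["orientation"]).as_matrix(); p0=s["eef_pos"]
loc=lambda px,z:((plane(c,px,z)-p0)@R*1000).round(1)
im=cv2.imread("pics/w6.png").astype(int); b,g,r=im[...,0],im[...,1],im[...,2]
y=(r-b>60)&(g-b>40)&(r<235)
k=y[:,300:335]
print("yellow rows", [np.flatnonzero(k[250:320,j])[[0]][0]+250 for j in (0,10,25)])
zb=p0[2]-.026+.016; print("body bottom edge (want x=22)",loc([(279,257),(353,257)],zb),"top edge",loc([(273,303),(360,303)],zb+.05))
red=(r>110)&(g<70)&(b<70);k=np.zeros_like(red);k[160:210,295:340]=red[160:210,295:340]
(x,yy),q=cv2.minEnclosingCircle(big(k)); print("red in tool (want 50,0)",loc([(x,yy)],.09))
w=(b>200)&(g>200)&(r>200);e=[]
for v in range(200,250):
    f=np.flatnonzero(w[v,250:380])+250; e.append(loc([(f[0]-.5,v),(f[-1]+.5,v)],.03)[:,1])
print("base edges", np.median(e,0))
```

```text
yellow rows [np.int64(256), np.int64(256), np.int64(256)]
body bottom edge (want x=22) [[ 19.6 -18.8  10. ]
 [ 19.6  18.7  10. ]] top edge [[ 17.5 -16.2 -40. ]
 [ 17.4  16.4 -40. ]]
red in tool (want 50,0) [[48.9  0.1 70.1]]
base edges [-37.5  37.8]
```

```bash
python3 -m crank '[[0,0,0,0,-0.0007,-0.02,0.25],[0,0,0,0,0,-0.025,0.25],[0,0,0,0,0,-0.025,0.25],[0,0,0,0,0,-0.02,0.25],[0,0,0,0,0,-0.01,0.25],[0,0,0,0,0,0,0.25],[0,0,0,0,0,0,0.25]]'
python3 -m crank '[[0,0,0,0,0,-0.002,0.25],[0,0,0,0,0,-0.002,0.25],[0,0,0,0,0,-0.002,0.25],[0,0,0,0,0,-0.002,0.25],[0,0,0,0,0,0,0.25]]'
```

```text
t: 15.95
eef_pos: [0.5536, -0.2236, 0.061]
orientation: [0.804, 0.595, 0.0, 0.001]
contact_force: [0.0, 0.2, -0.9]
opening: 0.0337
grip_force: 30.0
t: 16.58
eef_pos: [0.5531, -0.2228, 0.052]
orientation: [0.804, 0.595, 0.0, 0.0]
contact_force: [1.5, 2.1, -1.1]
opening: 0.0336
grip_force: 30.0
```

```bash
python3 -m crank '[[0,0,0,0.0002,0.0007,-0.002,0.25],[0,0,0,0,0,-0.002,0.25],[0,0,0,0,0,0,0.25]]'
python3 -m crank '[[0,0,0,0,0,-0.002,0.25],[0,0,0,0,0,-0.002,0.25],[0,0,0,0,0,-0.002,0.25],[0,0,0,0,0,0,0.25]]'
```

```text
t: 16.95
eef_pos: [0.5526, -0.2225, 0.0474]
orientation: [0.804, 0.595, -0.0, -0.0]
contact_force: [-0.2, -0.3, -2.5]
opening: 0.034
grip_force: 30.0
t: 17.45
eef_pos: [0.5532, -0.2227, 0.0425]
orientation: [0.804, 0.595, -0.0, 0.0]
contact_force: [-2.2, 1.3, 4.3]
opening: 0.0335
grip_force: 30.0
```

```bash
python3 -m crank '[[0,0,0,0,0,-0.001,0.25],[0,0,0,0,0,-0.001,0.25],[0,0,0,0,0,0,0.25]]'
python3 -m crank '[[0,0,0,0,0,-0.001,0.25],[0,0,0,0,0,0,0.25],[0,0,0,0,0,0,0.25]]'
```

```text
t: 17.82
eef_pos: [0.5532, -0.2227, 0.0404]
orientation: [0.804, 0.595, -0.0, 0.0]
contact_force: [-2.4, -0.2, 4.9]
opening: 0.034
grip_force: 30.0
t: 18.2
eef_pos: [0.5532, -0.2227, 0.0401]
orientation: [0.804, 0.595, -0.0, 0.0]
contact_force: [-4.8, 0.9, 9.1]
opening: 0.0335
grip_force: 30.0
```

```bash
python3 -m crank '[[0,0,0,0,0,-0.001,0.25],[0,0,0,0,0,0,0.25],[0,0,0,0,0,0,0.25]]'
python3 -m crank '[[0,0,0,0,0,-0.001,0.25],[0,0,0,0,0,0,0.25],[0,0,0,0,0,0,0.25]]'
```

```text
t: 18.58
eef_pos: [0.5533, -0.2227, 0.04]
orientation: [0.804, 0.595, -0.0, 0.0]
contact_force: [-7.5, 3.0, 16.6]
opening: 0.0339
grip_force: 30.0
t: 18.95
eef_pos: [0.5532, -0.2227, 0.04]
orientation: [0.804, 0.595, -0.0, 0.0]
contact_force: [-10.7, 4.6, 23.4]
opening: 0.034
grip_force: 30.0
```

This is the hard stop: z stays at 0.040 while the force climbs to 23 N. I unload, release and retreat.

```bash
python3 -m crank '[[0,0,0,0,0,0.0025,0.25],[0,0,0,0,0,0,0.25],[0,0,0,0,0,0,1],[0,0,0,0,0,0,1],[0,0,0,0,0,0,1],[0,0,0,0,0,0,1],[0,0,0,0,0,0,1],[0,0,0,0,0,0.02,1],[0,0,0,0,0,0.04,1],[0,0,0,0,0,0.05,1],[0,0,0,0,0,0.05,1],[0,0,0,0,0,0.05,1],[0,0,0,0,0,0,1],[0,0,0,0,0,0,1]]'
python3 - <<'E'
from h import *
cv2.imwrite("pics/w7.png",viewer.read_camera("wrist"));c=cam("wrist")
im=viewer.read_camera("scene"); a=cv2.resize(im[250:370,70:230],None,fx=3,fy=3)
w=cv2.imread("pics/w7.png")[110:310,230:410]; w=cv2.resize(w,(324,360))
cv2.imwrite("pics/f.png",np.hstack([cv2.resize(a,(470,360)),w]))
print(proj(c,plane(c,[(316,220)],.08)),proj(c,[[.553,-.2225,.08]]))
E
```

```text
t: 20.7
eef_pos: [0.553, -0.2225, 0.2503]
orientation: [0.804, 0.595, 0.0, 0.0]
contact_force: [0.0, -0.5, -1.3]
opening: 0.0869
grip_force: 0.0
[[316. 220.]] [[316.80310495 225.96687737]]
```

View pics/f.png

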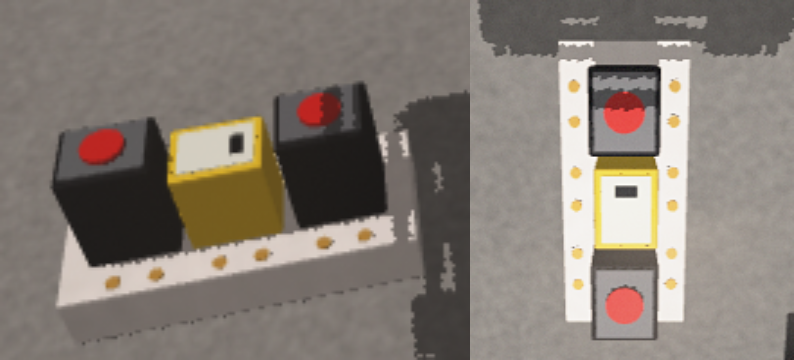

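The relay's body sits on the base between the timers, square and upright: its top is at (217,150) in the left crop and (626,210) in the right. The gripper is clear, so I hand in.

```bash
python3 -c "
from rig import job_done; print(job_done())"
```

```text
the job is handed in; nothing more can be done
None
```

The relay was stood on the black mat, regripped by its other sides, pushed fully home in the middle socket against a hard stop, and released; the job is handed in at about 21 s, with no verdict returned.

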